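Latch the control-box cover on the grill cart with the screwdriver

ROBOT

A 6-joint arm with a two-finger parallel gripper is mounted at the origin on the work surface. World frame = base frame: x ahead of the robot, y to its left, z up, the work surface at z = 0. Lengths are in m, angles in rad, forces in N, time in s.
With the tool pointing down it reaches from about 0.325 to 0.9 m from the base axis. Payload 6.1 kg.
Tool frame: the origin (TCP) lies at the very end of the fingers, on their centre line; the grasp point (between the pads) lies arm.tcp_to_grasp behind it (arm.tcp_to_grasp is the distance from the TCP to the grasp point, in m); y points along the fingers, z is the direction in which the jaws open and shut, and the axes are right-handed (so a half turn about y gives the same grasp; the last joint's range is limited). The gripper opens to 87 mm and grips with 3 to 60 N. Pads are 19 mm wide; open, the fingers measure 117 mm over their backs; the gripper's body (75 mm by 190 mm) begins 51 mm behind the grasp point.
Start: joints at [-1.31, 0.22, 1.526, -0, 1.395, -0.126], TCP at [0.236, -0.579, 0.223] pointing down, gripper open.
Joint ranges: [-2.98, 2.98], [-0.91, 2.08], [0.09, 2.57], [-1.24, 4.39], [0.2, 2.65], [-2.68, 2.68]. Speed limits (rad/s): [2.57, 2.57, 3.01, 3.14, 3.14, 3.14].

INTERFACE

Orientations are given as a 3x3 rotation matrix whose columns are the frame's x, y, z axes.
In Python, from station import monitor, cams, arm gives the robot as it stands.
- The arm moves only by the tool carry_out, never from a script. Its argument "increments" is a list of rows, each a list of 7 numbers: the shift along the tool's x, y, z in m, then the turn, a rotation vector about the tool's x, y, z in degrees, then the opening, from -1 (shut) to 1 (fully open). In form: [[tx, ty, tz, wx, wy, wz, grip], ...]. A call has 1 to 10 rows; each row shifts and turns the commanded pose from where the row before left it, along the tool's axes as they then stand; what a row does not reach is not made up. A row lasts 1/10 s, in which the tool goes at most 50 mm and 8.59 degrees, less where a joint would pass 70% of its speed; a pose out of reach is approached as far as the arm can. A call is refused whole if a number of a shift passes 0.05 or a number of a turn 8.59, either way. A call with a gripper value outside its range is refused whole. The fingers move at their own pace and stop on an object; the grip force is fixed at half the most. Time passes only in rows, so rows that do not move let the fingers close. It gives the time, the measured TCP pose, the force and the opening at its end, in the units of the state.
- monitor.read_state(): the state, without advancing time (a new reading comes with each control period).
- cams.camera(name): name is "side" or "top" or "wrist"; returns a dict with "img" (420x560x3 uint8, red, green, blue), "range_z" (420x560 float32, m along the optical axis (not along the pixel's ray), 0 where there is no reading), "fx", "fy", "cx", "cy" (pixels), "world_from_camera" (4x4, takes a point from camera to world coordinates). Camera axes: x right, y down, z forward; pixel columns grow to the right and rows downward; lengths in m; the calibration is good to about 2 mm. A picture is of the moment at which its call begins.
- arm.job_done(): hands the job in, once; it reports no verdict.
The state is a dict: "t": time; "joint_pos": joint angles; "qvel": joint speeds; "joint_efforts": joint torques, N m; "tcp_pos": TCP position; "eef_rot": TCP orientation; "ft_force": force on the tool from outside, world axes, zero at the start; "torque": the same for the moment, N m; "width": finger opening in m.
Only numpy, scipy, OpenCV 4.12 (cv2) and the standard library are available. Lean on these libraries where they do the work, as an engineer would, in place of code of your own. Each camera call takes 0.05 s, during which the arm holds its last target.

TASK

The cover of the grey control box on the grill cart is shut but its latch is still popped up. Take the flat-blade screwdriver out of the clamped tool tray, put its blade in the slot of the latch, push the latch down and turn it a quarter turn clockwise until it seats and holds the cover down. Then hang the screwdriver upright in the hole of the tray it came from and let go; turn the latch only with the blade, and leave all the other things where they are.

Things in the scene. Friction and masses are not known exactly. Their poses are not given: they have to be found in the camera images.
- driver_mid (a point): screwdriver, centre of its handle; it hangs upright in a hole of the tray's steel strip. Flat-sided wooden handle 36 mm wide (point x), 24 mm thick (y), 72 mm tall (z, up). Under it a round steel bolster, 38 mm across, 6 mm thick, its underside 41 mm below this point resting on the strip; then a 10 mm shaft and the blade. About 130 g. Nothing stands within 25 mm of the handle
- driver_tip (a point): middle of the screwdriver's blade edge, 101 mm below the handle's centre, same axes: x along the blade's width (16 mm), y across its thickness (3 mm), z up to the handle. The blade keeps this section for its last 16 mm; it is parallel to the handle's wide side
- driver: the whole screwdriver; origin on its axis at the underside of the bolster, 41 mm below driver_mid, same axes
- latch_slot (a point): middle of the slot's floor in the latch, moves with it. Latch: round aluminium head 30 mm across, in a collar at the box edge farthest from the robot; its top is 6 mm above this point. x along the slot, z up. Blind slot 22 mm long, 5.5 wide, 6 deep, edges bevelled 1.5. Unlatched it lies along the box's y, head proud of the collar by 4.5 mm; latched along the box's x, head flush with the collar
- latch_press (a joint): how far the latch is pushed down into the cover, m: 0 popped up, 0.0095 bottomed. Spring: 4 N to start, about 10 N at 7 mm, 11.6 N at the bottom. It turns past its bayonet ribs only while pressed more than 7 mm (aim for 8 to 9); let go at the end of the turn, it springs up into its seat at 4.5 mm and is locked. With the cover down and the latch up, latch_slot is 74.5 mm above the cart top
- latch_turn (a joint): turn of the latch, rad, clockwise seen from above: starts at 0 to 0.2, ends at a stop at 1.571. Springs up into its seat beyond about 1.35. Turning takes well under 0.15 N m; the blade has about 0.15 rad of play in the slot, so turn it that much further
- latch_head: the latch's head, origin on its axis at the head's underside, 3 mm below latch_slot
- box: grey weatherproof plastic control box fixed to the cart top, 130 mm (x) by 180 mm (y) by 52 mm high plus the 14 mm cover, cable glands on its -y side. Origin: centre of its underside. The latch axis is at x = +44 mm, y = 0 of the box; the collar (42 mm across) rises 10 mm above the cover, to 76 mm above the cart top
- hole0 (a point): centre of the right-hand (-y) hole in the steel strip of the tool tray, at the strip's top surface, 36 mm above the cart top. 22 mm hole right through the 6 mm thick strip, 1.5 mm bevel; free below for more than 90 mm. The tray is clamped to the cart's far edge
- hole1 (a point): the same for the left-hand (+y) hole, 90 mm from the other. One hole holds the screwdriver, the other the thermometer; which is which changes
- thermometer_mid (a point): bystander: dial thermometer, a steel disc of 49 mm diameter and 14 mm height on a thin stem, hanging in the other hole of the strip; centre of the disc
- tongs: bystander: stainless tongs, 250 mm, lying in the tray, which is 115 mm by 320 mm and lies beyond the strip; origin underside, middle
- brush: bystander: silicone basting brush, 220 mm, lying in the tray; origin underside, middle
- jar: bystander: pale green screw-top spice jar, 46 mm diameter, 86 mm tall, standing beside the box; origin underside centre
- pot: bystander: lidded enamel pot, 207 mm diameter, 145 mm tall with its knob; origin underside centre
- trivet: bystander: cork-bottomed steel trivet, 170 mm diameter, 12 mm high; origin underside centre
- bowl: bystander: enamel bowl, 124 mm diameter, 45 mm high; origin underside centre
- cover_edge (a point): on the cover, middle of its top edge farthest from the robot. The cover (14 mm thick, hinged at the box edge nearest to the robot, opening upward) is fully down when this point is 66 mm above the cart top; the rubber gasket holds it ajar, 3 mm higher, until it is pressed down at the latch with about 3 N
There are look-alikes about, which are no part of the job. There is more than one size of the driver; the job needs the smaller. Of the things that look like the box, the larger one is meant.

How it is judged:
By the outcome, as a careful person would: the job done as asked, in the order asked, and still so for the second after the job is handed in, with the robot touching nothing.
It also fails if it takes over 61 s, if anything falls off the work surface, if the arm or the gripper's body presses on something with over 40 N, if the wrist force passes 120 N, or if a joint passes its speed limit or range.

## Working session

There is one attempt and no reset: what is moved stays moved. The work goes in short steps, Python scripts to look and compute and a tool call to move; the robot and the scene stay as the last step left them, time stands still between calls to the robot, and variables do not carry over. Pictures are saved under pics/ and viewed, and the job is handed in when it is done.

Besides the shell and the picture viewer there is one more tool, called after ">>>" as a command line: name --pt "numbers of a row" for each row, then --argument value for the rest. carry_out: Moves the arm, as the interface text tells. Its arguments: {"type":"object","properties":{"increments":{"type":"array"}},"required":["increments"]}

```bash
mkdir -p pics; ls
cat > h.py <<'E'
import numpy as np, cv2
from station import monitor, cams, arm
def shot(n,f):
    c=cams.camera(n); cv2.imwrite(f'pics/{f}.png',c['img'][:,:,::-1]); np.savez(f'pics/{f}.npz',**c); return c
def load(f): return dict(np.load(f'pics/{f}.npz'))
def crop(f,u0,v0,u1,v1,s,o):
    im=cv2.imread(f'pics/{f}.png')[v0:v1,u0:u1]; cv2.imwrite(f'pics/{o}.png',cv2.resize(im,None,fx=s,fy=s,interpolation=cv2.INTER_CUBIC))
def px(c,u,v,z=None):
    """world of pixel; z given: intersect with plane z"""
    K=c['world_from_camera']; d=np.array([(u-c['cx'])/c['fx'],(v-c['cy'])/c['fy'],1.])
    if z is None:
        return K[:3,:3]@(d*c['range_z'][int(round(v)),int(round(u))])+K[:3,3]
    r=K[:3,:3]@d; return K[:3,3]+r*(z-K[2,3])/r[2]
def cloud(c):
    h,w=c['range_z'].shape;u,v=np.meshgrid(np.arange(w),np.arange(h));d=c['range_z']
    P=np.stack([(u-c['cx'])/c['fx']*d,(v-c['cy'])/c['fy']*d,d],-1)
    return P@c['world_from_camera'][:3,:3].T+c['world_from_camera'][:3,3]
def proj(c,p):
    q=np.linalg.inv(c['world_from_camera'])@np.append(p,1); return c['fx']*q[0]/q[2]+c['cx'],c['fy']*q[1]/q[2]+c['cy']
E
python3 - <<'E'
from h import *
for n in ['side','top','wrist']:
    c=shot(n,n+'0'); print(n,c['fx'],c['world_from_camera'].round(3).tolist())
s=monitor.read_state(); print(s['t'],s['tcp_pos'],s['eef_rot'],s['width'],arm.tcp_to_grasp, s['ft_force'])
E
```

```text
pics
side 545.5141073775053 [[0.995, -0.054, 0.079, 0.442], [-0.094, -0.677, 0.73, -1.089], [0.014, -0.734, -0.679, 1.087], [0.0, 0.0, 0.0, 1.0]]
top 428.27104529568345 [[-0.002, -0.998, 0.059, 0.477], [-1.0, 0.002, -0.0, 0.002], [0.0, -0.059, -0.998, 1.15], [0.0, 0.0, 0.0, 1.0]]
wrist 305.7126603462234 [[0.377, -0.898, -0.226, 0.296], [-0.926, -0.367, -0.09, -0.553], [-0.002, 0.243, -0.97, 0.385], [0.0, 0.0, 0.0, 1.0]]
0.15 [ 0.2356372  -0.5783617   0.22169589] [[-9.26131551e-01 -3.98284897e-04  3.77200466e-01]
 [-3.77200637e-01  1.43282735e-03 -9.26130458e-01]
 [-1.71599372e-04 -9.99998894e-01 -1.47721994e-03]] 0.0869677225884345 0.0187 [ 0.44781486  0.3287851  -0.34974075]
```

View pics/side0.png

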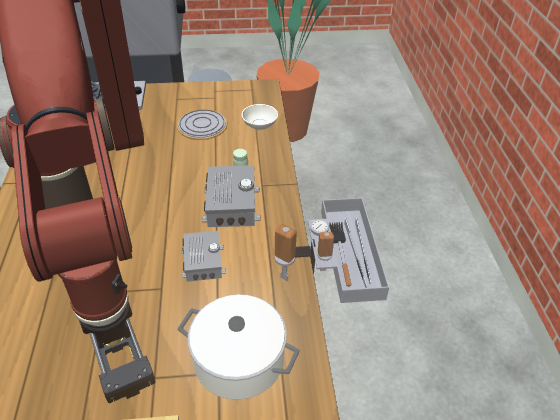

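View pics/top0.png

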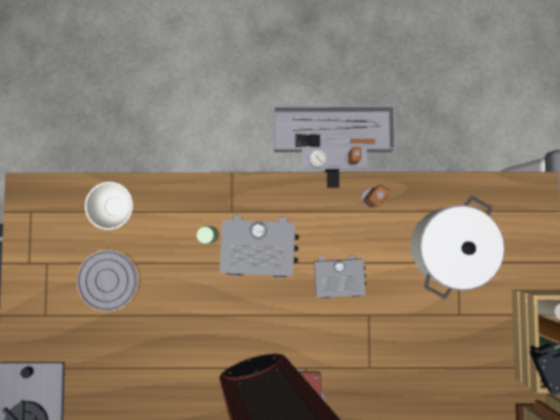

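Run:
```python
from h import *
crop('top0',200,90,410,310,3.6,'t1'); 
crop('side0',180,140,400,310,3.6,'s1')
c=load('top0')
for n,(u,v) in dict(drv=(355,155),big=(375,195),therm=(318,157),latch=(259,230),strip=(337,155),cover=(240,250),slatch=(340,267)).items(): print(n,px(c,u,v).round(4))
```

```text
drv [ 0.6559 -0.1809  0.1129]
big [ 0.5526 -0.2133  0.1804]
therm [ 0.6614 -0.0959  0.0517]
latch [0.4733 0.0553 0.075 ]
strip [ 0.6696 -0.1475  0.0342]
cover [0.4232 0.1033 0.0685]
slatch [ 0.379  -0.1498  0.0532]
```

View pics/t1.png

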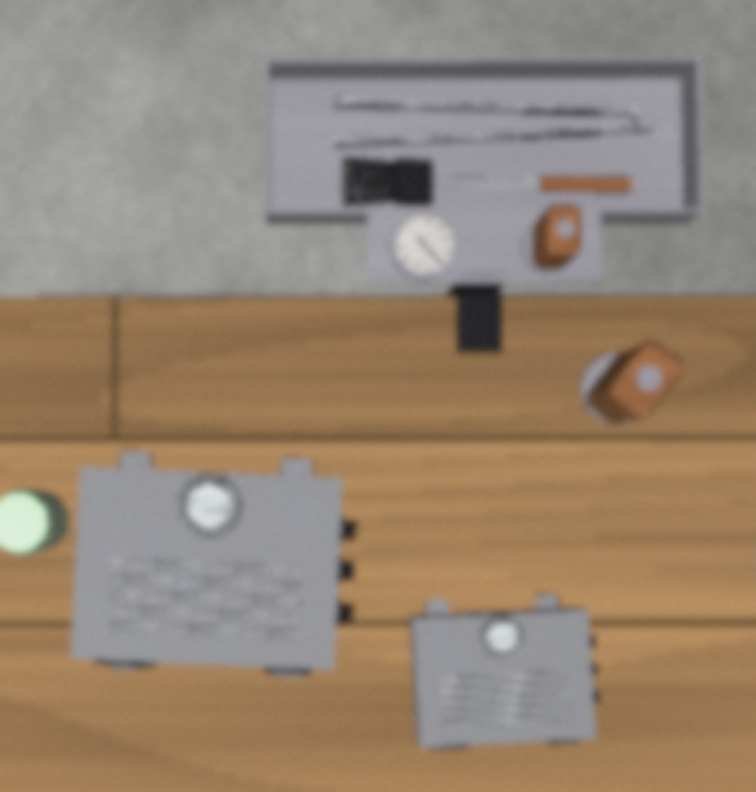

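View pics/s1.png

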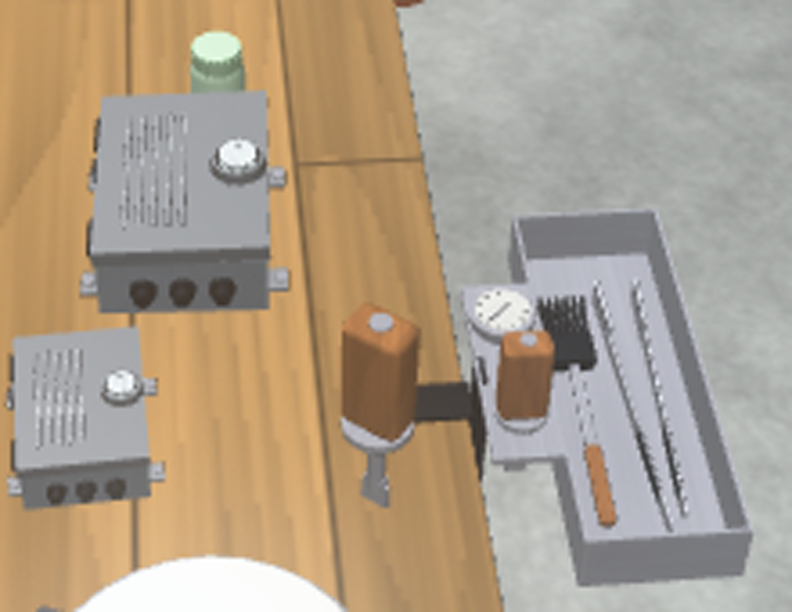

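```bash
cat >> h.py <<'E'
def st():
    s=monitor.read_state(); R=np.array(s['eef_rot']); p=np.array(s['tcp_pos'])
    print('t',round(s['t'],2),'p',p.round(4),'yaw_z',np.degrees(np.arctan2(R[1,2],R[0,2])).round(2),'ydir',R[:,1].round(4),'w',round(s['width'],4),'F',np.round(s['ft_force'],2),'T',np.round(s['torque'],3)); return p,R,s
def to(target):
    p,R,s=st(); d=R.T@(np.array(target)-p); print('tool shift mm',(d*1000).round(1)); return d
E
python3 - <<'E'
from h import *
to([.62,-.15,.26])
E
```

```text
t 0.15 p [ 0.2356 -0.5784  0.2217] yaw_z -67.84 ydir [-4.0e-04  1.4e-03 -1.0e+00] w 0.087 F [ 0.45  0.33 -0.35] T [ 0.027 -0.016 -0.034]
tool shift mm [-517.6  -37.8 -251.8]
```

>>> carry_out --pt "-0.026 -0.008 -0.0126 0 0 0 1" --pt "-0.026 -0.008 -0.0126 0 0 0 1" --pt "-0.026 -0.008 -0.0126 0 0 0 1" --pt "-0.026 -0.008 -0.0126 0 0 0 1" --pt "-0.026 -0.006 -0.0126 0 0 0 1" --pt "-0.026 0 -0.0126 0 0 0 1" --pt "-0.026 0 -0.0126 0 0 0 1" --pt "-0.026 0 -0.0126 0 0 0 1" --pt "-0.026 0 -0.0126 0 0 0 1" --pt "-0.026 0 -0.0126 0 0 0 1"

```text
t: 1.15
tcp_pos: [0.4296, -0.3629, 0.2602]
eef_rot: [[-0.926, -0.0, 0.377], [-0.377, 0.0, -0.926], [0.0, -1.0, -0.001]]
ft_force: [0.5, 0.0, 0.0]
width: 0.0873
```

>>> carry_out --pt "-0.026 0 -0.0126 0 0 0 1" --pt "-0.026 0 -0.0126 0 0 0 1" --pt "-0.026 0 -0.0126 0 0 0 1" --pt "-0.026 0 -0.0126 0 0 0 1" --pt "-0.026 0 -0.0126 0 0 0 1" --pt "-0.026 0 -0.0126 0 0 0 1" --pt "-0.026 0 -0.0126 0 0 0 1" --pt "-0.026 0 -0.0126 0 0 0 1" --pt "-0.026 0 -0.0126 0 0 0 1" --pt "-0.026 0 -0.0126 0 0 0 1"

```text
t: 2.15
tcp_pos: [0.6228, -0.1482, 0.2601]
eef_rot: [[-0.926, -0.001, 0.377], [-0.377, 0.0, -0.926], [0.001, -1.0, -0.0]]
ft_force: [-0.5, -0.5, 0.4]
width: 0.0867
```

>>> carry_out --pt "0 0 0 0 7 0 1" --pt "0 0 0 0 7 0 1" --pt "0 0 0 0 8 0 1" --pt "0 0 0 0 0 0 1" --pt "0 0 0 0 0 0 1"

```text
t: 2.65
tcp_pos: [0.6221, -0.1492, 0.2602]
eef_rot: [[-1.0, -0.001, 0.006], [-0.006, 0.0, -1.0], [0.001, -1.0, -0.0]]
ft_force: [-0.8, 0.2, -1.0]
width: 0.0871
```

Run:
```python
from h import *
st(); shot('wrist','w1')
```

```text
t 2.65 p [ 0.6221 -0.1492  0.2602] yaw_z -89.63 ydir [-6.e-04  2.e-04 -1.e+00] w 0.0871 F [-0.81  0.18 -1.  ] T [0.012 0.025 0.029]
```

View pics/w1.png

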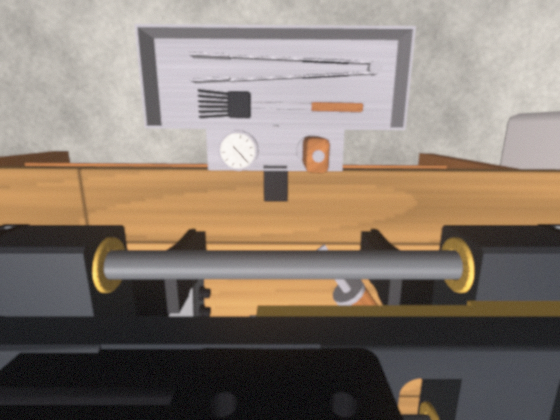

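Run:
```python
from h import *
crop('w1',190,110,370,210,4.4,'w1c')
c=load('w1'); P=cloud(c)
m=(P[...,2]>.103)&(P[...,2]<.125); m[:120]=0;m[190:]=0;m[:,:290]=0;m[:,350:]=0
q=P[m]; print(m.sum(),q.mean(0),q[:,2].min(),q[:,2].max(), np.ptp(q[:,0]),np.ptp(q[:,1]))
r=cv2.minAreaRect((q[:,:2]*1000).astype(np.float32)); print(r)
m=m&(P[...,2]>.108);q=P[m];print(m.sum(),cv2.minAreaRect((q[:,:2]*1000).astype(np.float32)))
b=cv2.boxPoints(r); print(b)
```

```text
794 [ 0.65913253 -0.18206954  0.1133793 ] 0.10335614467799614 0.11821072752855766 0.03442092954912124 0.024167272063910894
((658.7449340820312, -182.7735595703125), (24.155057907104492, 34.433929443359375), 89.93773651123047)
777 ((658.7395629882812, -182.7540740966797), (24.064382553100586, 34.538692474365234), 89.42988586425781)
[[ 641.51483 -194.83237]
 [ 675.9488  -194.86978]
 [ 675.97504 -170.71475]
 [ 641.5411  -170.67734]]
```

View pics/w1c.png

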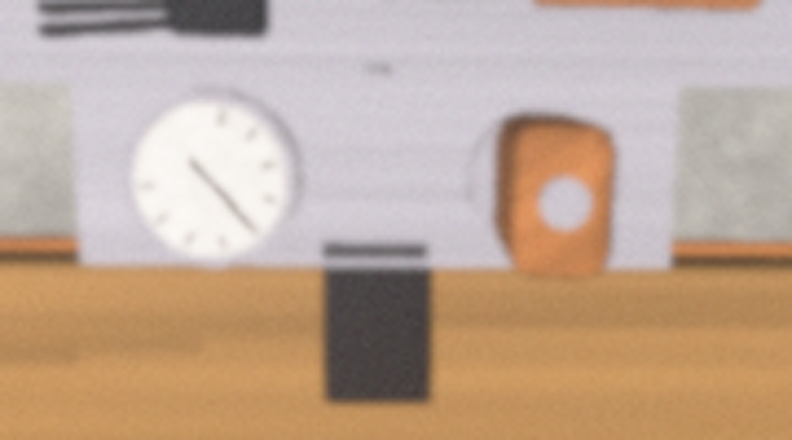

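Run:
```python
from h import *
c=load('w1'); print('cap',px(c,318.4,156.1,.113)); 
t=load('top0'); print('cap top', [px(t,200+u/3.6,90+v/3.6,.113).round(4) for u,v in [(565,229)]])
s=load('side0'); print('cap side',px(s,180+529/3.6,140+341/3.6,.113).round(4))
# latch from top
print('latch top',px(t,200+210/3.6,90+504/3.6,.0805).round(4)); print('latch side',px(s,180+238/3.6,140+153/3.6,.0805).round(4))
print('therm',px(c,190+212/4.4,110+178/4.4,.0517).round(4))
# bolster
to([.6575,-.1825,.16])
```

```text
cap [ 0.65813941 -0.18388267  0.113     ]
cap top [array([ 0.6593, -0.1856,  0.113 ])]
cap side [ 0.6585 -0.1858  0.113 ]
latch top [0.4733 0.0567 0.0805]
latch side [0.4717 0.0611 0.0805]
therm [ 0.6585 -0.0943  0.0517]
t 2.7 p [ 0.6221 -0.1493  0.2603] yaw_z -89.65 ydir [-4.e-04  2.e-04 -1.e+00] w 0.0871 F [-0.13 -0.05  0.19] T [ 0.057 -0.02  -0.012]
tool shift mm [-35.2 100.3  33.4]
```

>>> carry_out --pt "-0.012 0 0.0116 0 0 0 0.4" --pt "-0.012 0 0.0116 0 0 0 0.4" --pt "-0.0124 0.02 0.0116 0 0 0 0.4" --pt "0 0.025 0 0 0 0 0.4" --pt "0 0.025 0 0 0 0 0.4" --pt "0 0.02 0 0 0 0 0.4" --pt "0 0 0 0 0 0 0.4" --pt "0 0 0 0 0 0 0.4"

```text
t: 3.5
tcp_pos: [0.6587, -0.184, 0.1706]
eef_rot: [[-1.0, -0.001, 0.004], [-0.004, 0.0, -1.0], [0.001, -1.0, -0.0]]
ft_force: [-0.4, 0.2, 0.4]
width: 0.0608
```

Run:
```python
from h import *
st(); shot('wrist','w2'); shot('side','s2');crop('side','0',0,1,1,1,'x') if 0 else crop('s2',180,140,400,310,3.6,'s2c')
```

```text
t 3.5 p [ 0.6587 -0.184   0.1706] yaw_z -89.77 ydir [-6.e-04  3.e-04 -1.e+00] w 0.0608 F [-0.4   0.23  0.41] T [ 0.045 -0.022 -0.014]
```

View pics/w2.png

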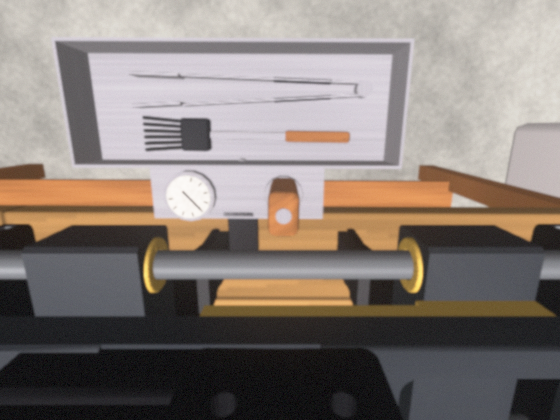

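View pics/s2c.png

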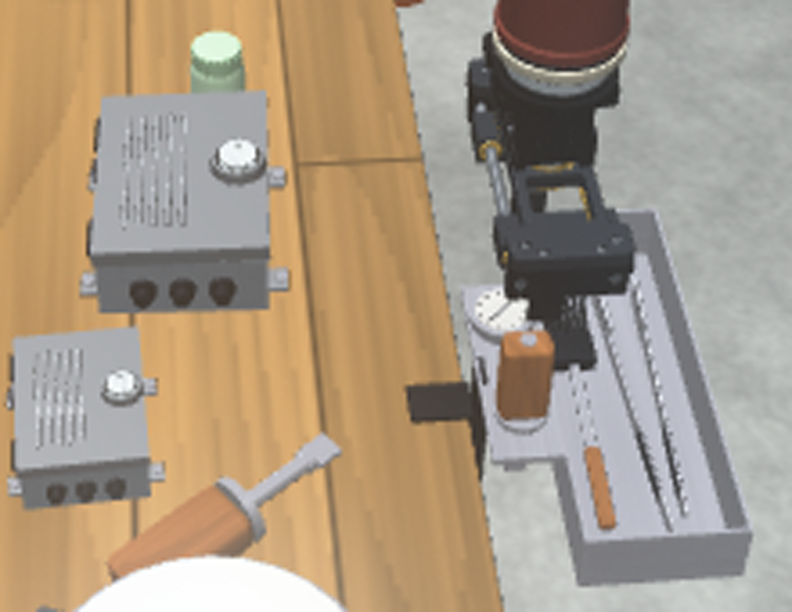

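>>> carry_out --pt "0 0.02 0 0 0 0 0.4" --pt "0 0.02 0 0 0 0 0.4" --pt "0 0.02 0 0 0 0 0.4" --pt "0 0.02 0 0 0 0 0.4" --pt "0 0.018 0 0 0 0 0.4" --pt "0 0 0 0 0 0 0.4" --pt "0 0 0 0 0 0 0.4"

```text
t: 4.3
tcp_pos: [0.6592, -0.1841, 0.0732]
eef_rot: [[-1.0, 0.001, 0.003], [-0.003, -0.0, -1.0], [-0.001, -1.0, 0.0]]
ft_force: [-0.2, -1.0, -0.3]
width: 0.0611
```

Run:
```python
from h import *
st(); shot('side','s3');crop('s3',180,140,400,310,3.6,'s3c'); shot('wrist','w3')
```

```text
t 4.3 p [ 0.6592 -0.1841  0.0732] yaw_z -89.83 ydir [ 5.e-04 -2.e-04 -1.e+00] w 0.0611 F [-0.15 -1.01 -0.31] T [ 0.095  0.026 -0.001]
```

View pics/s3c.png

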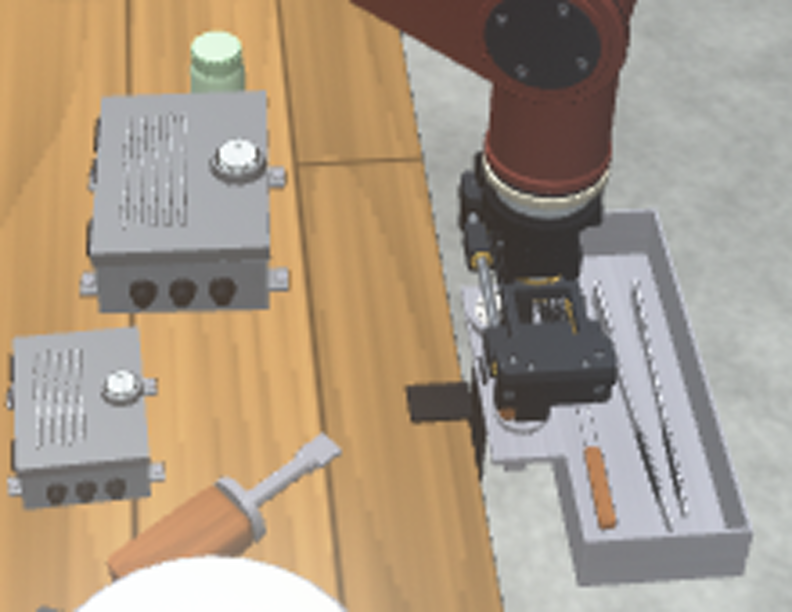

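View pics/w3.png

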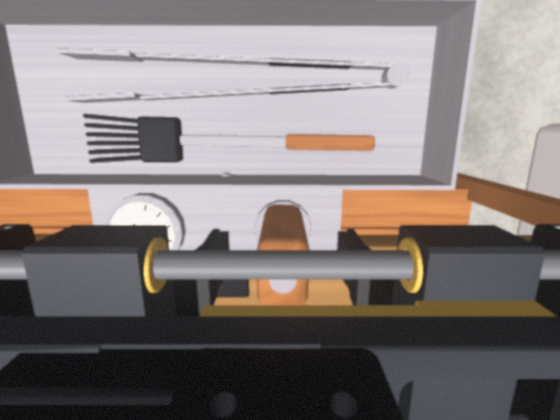

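>>> carry_out --pt "0 0.011 0 0 0 0 0.4" --pt "0 0 0 0 0 0 -0.2" --pt "0 0 0 0 0 0 -0.5" --pt "0 0 0 0 0 0 -1" --pt "0 0 0 0 0 0 -1" --pt "0 0 0 0 0 0 -1" --pt "0 0 0 0 0 0 -1" --pt "0 0 0 0 0 0 -1"

```text
t: 5.2
tcp_pos: [0.6589, -0.184, 0.0617]
eef_rot: [[-1.0, 0.0, 0.003], [-0.003, -0.0, -1.0], [-0.0, -1.0, 0.0]]
ft_force: [-0.0, 1.1, 0.7]
width: 0.0242
```

Run:
```python
from h import *
st()
```

```text
t 5.2 p [ 0.6589 -0.184   0.0617] yaw_z -89.84 ydir [ 3.e-04 -1.e-04 -1.e+00] w 0.0242 F [-0.04  1.13  0.71] T [ 0.036  0.012 -0.009]
```

>>> carry_out --pt "0 -0.01 0 0 0 0 -1" --pt "0 -0.02 0 0 0 0 -1" --pt "0 -0.025 0 0 0 0 -1" --pt "0 -0.025 0 0 0 0 -1" --pt "0 -0.025 0 0 0 0 -1" --pt "0 -0.025 0 0 0 0 -1" --pt "0 -0.025 0 0 0 0 -1" --pt "0 -0.025 0 0 0 0 -1" --pt "0 -0.01 0 0 0 0 -1" --pt "0 0 0 0 0 0 -1"

```text
t: 6.2
tcp_pos: [0.6597, -0.1843, 0.254]
eef_rot: [[-1.0, 0.004, 0.003], [-0.003, -0.002, -1.0], [-0.004, -1.0, 0.002]]
ft_force: [0.0, 0.4, -1.0]
width: 0.0237
```

Run:
```python
from h import *
to([.4725,-.03,.25]); shot('side','s4');crop('s4',150,100,400,310,3.2,'s4c')
crop('top0',240,210,280,250,12,'t0l'); crop('side0',225,165,270,205,12,'s0l')
```

```text
t 6.2 p [ 0.6597 -0.1843  0.254 ] yaw_z -89.84 ydir [ 0.0037 -0.0015 -1.    ] w 0.0237 F [ 0.01  0.4  -0.97] T [-0.029  0.015  0.018]
tool shift mm [ 186.8    3.1 -154.9]
```

View pics/s4c.png

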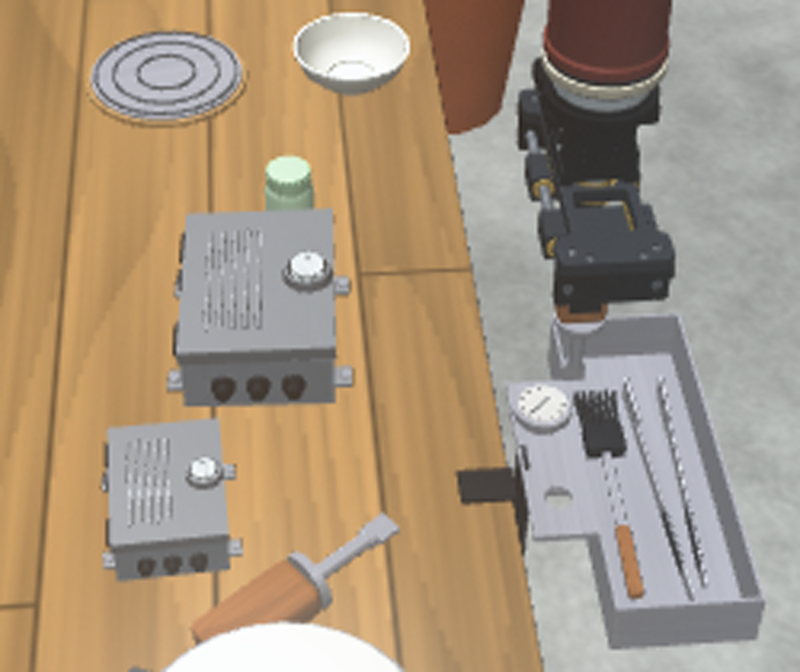

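View pics/t0l.png

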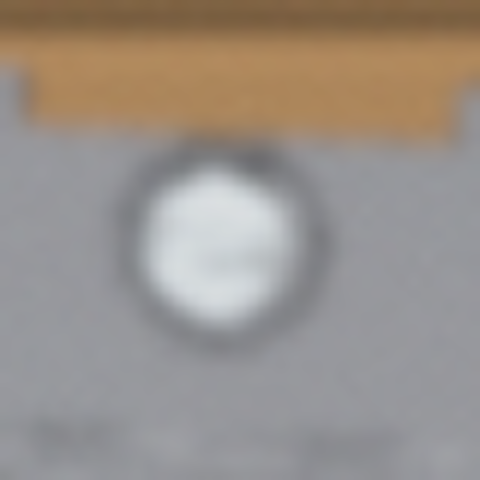

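View pics/s0l.png

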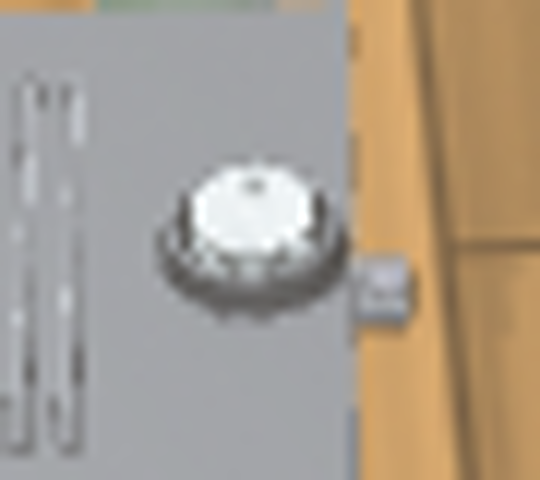

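>>> carry_out --pt "0.0187 0 -0.0155 0 0 0 -1" --pt "0.0187 0 -0.0155 0 0 0 -1" --pt "0.0187 0 -0.0155 0 0 0 -1" --pt "0.0187 0 -0.0155 0 0 0 -1" --pt "0.0187 0 -0.0155 0 0 0 -1" --pt "0.0187 0 -0.0155 0 0 0 -1" --pt "0.0187 0 -0.0155 0 0 0 -1" --pt "0.0187 0 -0.0155 0 0 0 -1" --pt "0.0187 0 -0.0155 0 0 0 -1" --pt "0.0187 0 -0.0155 0 0 0 -1"

```text
t: 7.25
tcp_pos: [0.4694, -0.0287, 0.2493]
eef_rot: [[-1.0, -0.004, 0.003], [-0.003, 0.001, -1.0], [0.004, -1.0, -0.001]]
ft_force: [0.1, -0.4, -0.9]
width: 0.024
```

>>> carry_out --pt "0 0 0 0 -8.5 0 -1" --pt "0 0 0 0 -8.5 0 -1" --pt "0 0 0 0 -8.5 0 -1" --pt "0 0 0 0 -8.5 0 -1" --pt "0 0 0 0 -8.5 0 -1" --pt "0 0 0 0 -8.5 0 -1" --pt "0 0 0 0 -8.5 0 -1" --pt "0 0 0 0 -8.5 0 -1" --pt "0 0 0 0 -8.5 0 -1" --pt "0 0 0 0 -8.5 0 -1"

```text
t: 8.25
tcp_pos: [0.4702, -0.0293, 0.2493]
eef_rot: [[-0.078, -0.004, 0.997], [-0.997, 0.001, -0.078], [-0.001, -1.0, -0.004]]
ft_force: [0.7, 0.4, -1.4]
width: 0.024
```

>>> carry_out --pt "0 0 0 0 0 0 -1" --pt "0 0 0 0 0 0 -1" --pt "0 0 0 0 0 0 -1"

```text
t: 8.55
tcp_pos: [0.471, -0.0294, 0.2508]
eef_rot: [[-0.087, -0.001, 0.996], [-0.996, 0.0, -0.087], [-0.0, -1.0, -0.001]]
ft_force: [0.5, 0.3, -1.4]
width: 0.024
```

Run:
```python
from h import *
st(); shot('wrist','w5'); shot('side','s5'); shot('top','t5')
s=load('s4'); print('hole0',px(s,150+558/3.2,100+493/3.2,.036))
```

```text
t 8.55 p [ 0.471  -0.0294  0.2508] yaw_z -5.01 ydir [-1.2e-03  3.0e-04 -1.0e+00] w 0.024 F [ 0.46  0.3  -1.39] T [-0.072 -0.08   0.058]
hole0 [ 0.65829136 -0.18091998  0.036     ]
```

View pics/w5.png

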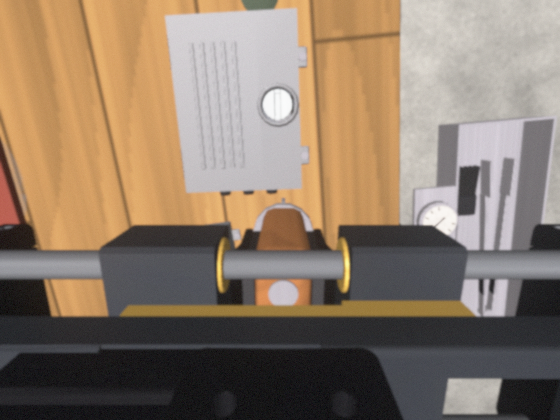

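View pics/s5.png

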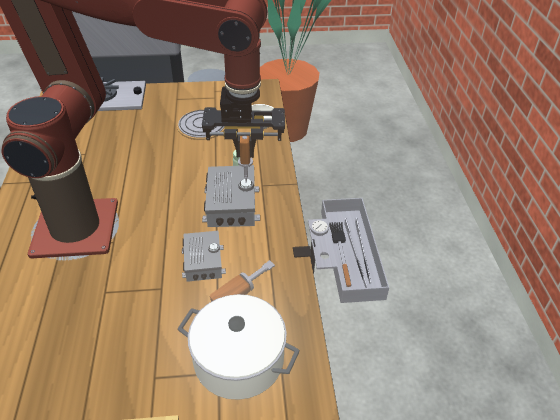

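Run:
```python
from h import *
crop('w5',240,70,340,220,5,'w5c')
c=load('w5'); p,R,s=st()
p=np.array([.471,-.0294,.2508])
R=np.array(s['eef_rot'])
for a in (-.008,0,.008): print(proj(c,p+.0857*R[:,1]+a*R[:,0]))
print(c['cx'],c['cy'])
W=c['world_from_camera']; print((R.T@W[:3,:3]).round(3)); print(R.T@(W[:3,3]-p))
```

```text
t 8.7 p [ 0.4713 -0.0295  0.2514] yaw_z -4.92 ydir [-2.e-04  1.e-04 -1.e+00] w 0.024 F [-0.79  0.33 -0.66] T [ 0.002 -0.096 -0.006]
(np.float64(284.6579624791873), np.float64(199.10681313234153))
(np.float64(284.657293467803), np.float64(208.32927850635167))
(np.float64(284.65663446965243), np.float64(217.41370930773255))
282.84265923534036 203.29407976436494
[[ 0.001  0.97   0.243]
 [ 0.001 -0.243  0.97 ]
 [ 1.    -0.001 -0.002]]
[-0.06691412 -0.16362024 -0.00113048]
```

View pics/w5c.png

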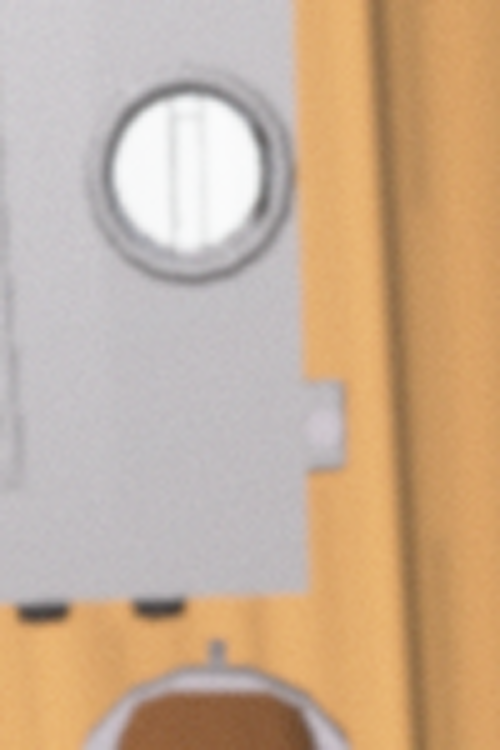

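Run:
```python
from h import *
c=load('w5'); L=px(c,277.4,105,.082); print(L, px(c,277,105), px(c,265,140))
p,R,s=st()
T=L+.00106*R[:,2]; T[2]=.186; to(T)
t=load('top0'); print(px(t,240+215/12,210+245/12,.082))
```

```text
[0.4714301  0.05957494 0.082     ] [0.47096933 0.05983904 0.07859554] [0.45424721 0.02483917 0.06967064]
t 8.7 p [ 0.4713 -0.0295  0.2514] yaw_z -4.92 ydir [-2.e-04  1.e-04 -1.e+00] w 0.024 F [-0.79  0.33 -0.66] T [ 0.002 -0.096 -0.006]
t 8.7 p [ 0.4713 -0.0295  0.2514] yaw_z -4.92 ydir [-2.e-04  1.e-04 -1.e+00] w 0.024 F [-0.79  0.33 -0.66] T [ 0.002 -0.096 -0.006]
tool shift mm [-88.7  65.4  -6.4]
[0.47229681 0.05764    0.082     ]
```

>>> carry_out --pt "-0.018 0 -0.0013 0 0 0 -1" --pt "-0.018 0 -0.0013 0 0 0 -1" --pt "-0.018 0 -0.0013 0 0 0 -1" --pt "-0.018 0 -0.0013 0 0 0 -1" --pt "-0.0167 0 -0.0012 0 0 0 -1" --pt "0 0.016 0 0 0 0 -1" --pt "0 0.016 0 0 0 0 -1" --pt "0 0.016 0 0 0 0 -1" --pt "0 0.017 0 0 0 0 -1" --pt "0 0 0 0 0 0 -1"

```text
t: 9.7
tcp_pos: [0.4706, 0.0595, 0.1841]
eef_rot: [[-0.085, -0.005, 0.996], [-0.996, 0.0, -0.085], [0.0, -1.0, -0.005]]
ft_force: [-0.4, 0.1, -1.0]
width: 0.0238
```

>>> carry_out --pt "0 0 0 0 0 0 -1" --pt "0 0 0 0 0 0 -1"

```text
t: 9.9
tcp_pos: [0.4732, 0.0594, 0.1877]
eef_rot: [[-0.085, 0.002, 0.996], [-0.996, -0.0, -0.085], [-0.0, -1.0, 0.002]]
ft_force: [-0.9, -0.0, -0.4]
width: 0.0239
```

Run:
```python
from h import *
p,R,s=st(); c=shot('wrist','w6'); crop('w6',230,130,340,220,7,'w6c')
c2=shot('side','s6'); crop('s6',215,120,285,210,8,'s6c')
tip=p+.0857*R[:,1]
for a in (-.008,0): print(proj(c,tip+a*R[:,0]), proj(c2,tip+a*R[:,0]))
```

```text
t 9.9 p [0.4732 0.0594 0.1877] yaw_z -4.86 ydir [ 1.7e-03 -1.0e-04 -1.0e+00] w 0.0239 F [-0.85 -0.03 -0.43] T [-0.041 -0.071  0.014]
(np.float64(284.5054437511821), np.float64(199.13761781999756)) (np.float64(246.627443108999), np.float64(175.15643345885076))
(np.float64(284.49018837795313), np.float64(208.35813991774347)) (np.float64(246.52799878077494), np.float64(177.03342824856261))
```

View pics/w6c.png

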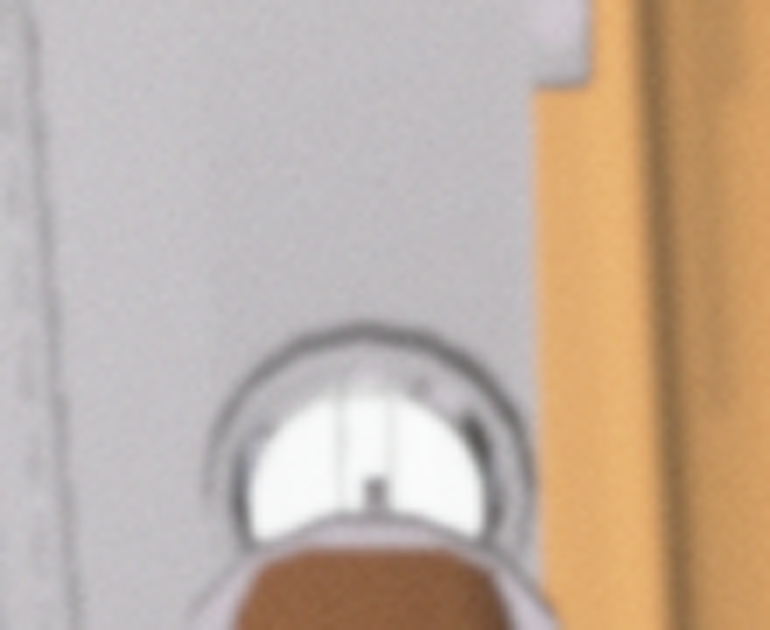

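View pics/s6c.png

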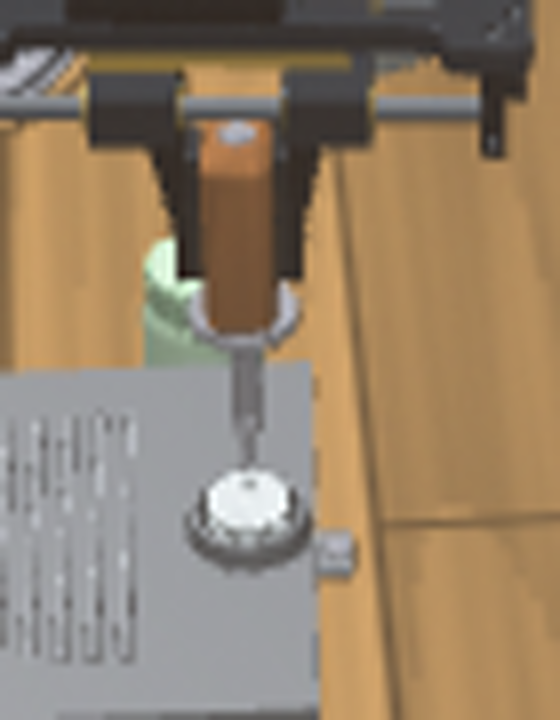

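Run:
```python
from h import *
c=load('w6'); p=np.array([.4732,.0594,.1877])
for z in (.080,.083): print(proj(c,[p[0],p[1],z]))
print(px(c,230+367/7,130+503/7,.082), px(c,230+366/7,130+420/7,.082))
to([.4722,.0594,.1877])
```

```text
(np.float64(284.1804833389224), np.float64(202.07028669623017))
(np.float64(284.19983884310994), np.float64(202.86424888243565))
[0.47166222 0.06022585 0.082     ] [0.47246439 0.0711695  0.082     ]
t 10.0 p [0.4732 0.0594 0.1878] yaw_z -4.85 ydir [ 2.e-03 -1.e-04 -1.e+00] w 0.024 F [ 0.31 -0.41 -0.77] T [-0.051 -0.185 -0.031]
tool shift mm [ 0.   0.1 -1. ]
```

>>> carry_out --pt "0 0 -0.001 0 0 0 -1" --pt "0 0.005 0 0 0 0 -1" --pt "0 0.006 0 0 0 0 -1" --pt "0 0.004 0 0 0 0 -1" --pt "0 0 0 0 0 0 -1" --pt "0 0 0 0 0 0 -1" --pt "0 0 0 0 0 0 -1" --pt "0 0 0 0 0 0 -1"

```text
t: 10.8
tcp_pos: [0.4716, 0.0595, 0.1718]
eef_rot: [[-0.084, 0.0, 0.996], [-0.996, 0.0, -0.084], [-0.0, -1.0, 0.0]]
ft_force: [-0.1, -0.1, -0.4]
width: 0.0236
```

Run:
```python
from h import *
p,R,s=st(); c=shot('wrist','w7'); crop('w7',230,150,340,220,7,'w7c')
c2=shot('side','s7'); crop('s7',225,150,270,200,12,'s7c')
```

```text
t 10.8 p [0.4716 0.0595 0.1718] yaw_z -4.84 ydir [ 4.e-04  0.e+00 -1.e+00] w 0.0236 F [-0.08 -0.1  -0.39] T [ 0.02  -0.126 -0.032]
```

View pics/w7c.png

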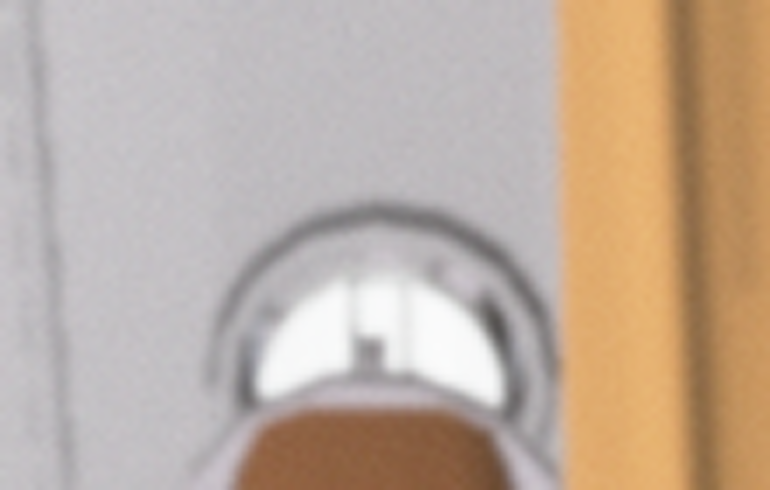

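View pics/s7c.png

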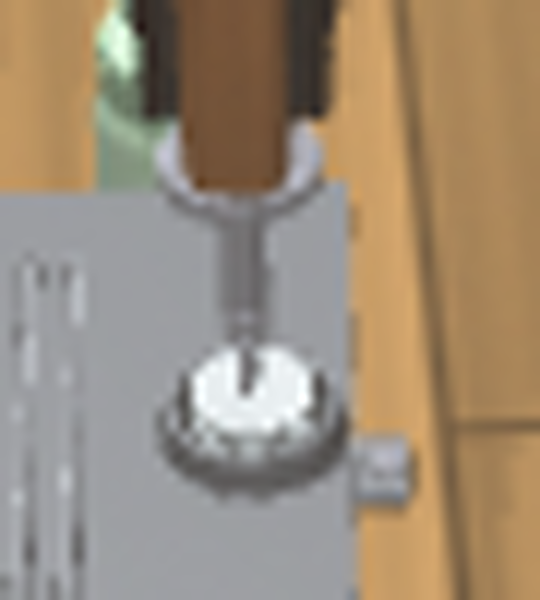

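>>> carry_out --pt "0 0 0.001 0 0 0 -1" --pt "0 0 0 0 0 0 -1" --pt "0 0.002 0 0 0 0 -1" --pt "0 0.002 0 0 0 0 -1" --pt "0 0.002 0 0 0 0 -1" --pt "0 0.002 0 0 0 0 -1" --pt "0 0 0 0 0 0 -1" --pt "0 0 0 0 0 0 -1"

```text
t: 11.7
tcp_pos: [0.4724, 0.0594, 0.1634]
eef_rot: [[-0.084, -0.0, 0.996], [-0.996, 0.0, -0.084], [-0.0, -1.0, -0.0]]
ft_force: [-0.8, 0.3, -0.9]
width: 0.0238
```

Run:
```python
from h import *
p,R,s=st(); c=shot('wrist','w8'); crop('w8',230,150,340,220,7,'w8c')
c2=shot('side','s8'); crop('s8',225,150,270,200,12,'s8c')
```

```text
t 11.7 p [0.4724 0.0594 0.1634] yaw_z -4.84 ydir [-2.e-04  0.e+00 -1.e+00] w 0.0238 F [-0.82  0.29 -0.92] T [-0.029 -0.066  0.028]
```

View pics/w8c.png

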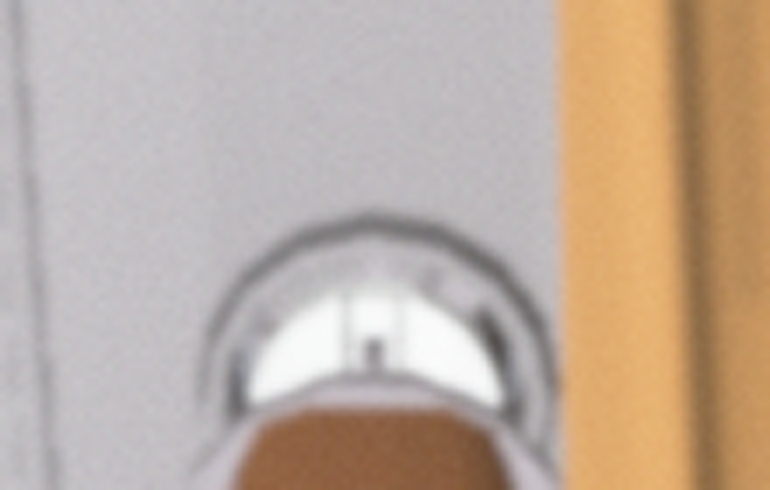

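View pics/s8c.png

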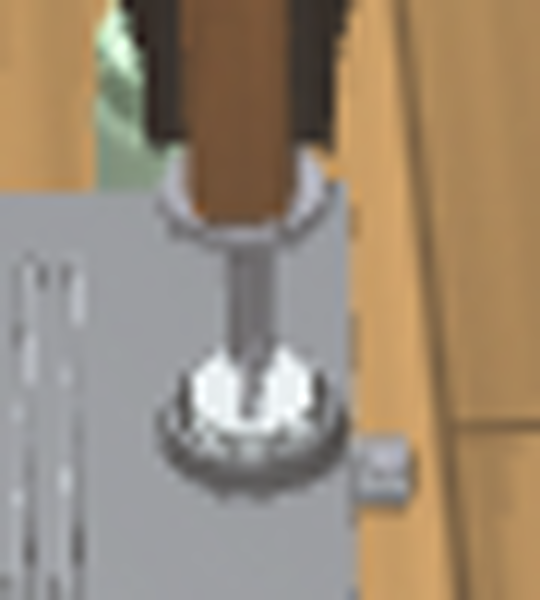

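>>> carry_out --pt "0 0.002 0 0 0 0 -1" --pt "0 0.002 0 0 0 0 -1" --pt "0 0 0 0 0 0 -1" --pt "0 0 0 0 0 0 -1"

```text
t: 12.2
tcp_pos: [0.473, 0.0594, 0.1601]
eef_rot: [[-0.084, 0.001, 0.996], [-0.996, -0.0, -0.084], [-0.0, -1.0, 0.001]]
ft_force: [1.3, 0.0, 1.8]
width: 0.0236
```

>>> carry_out --pt "0 0.002 0 0 0 0 -1" --pt "0 0 0 0 0 0 -1" --pt "0 0 0 0 0 0 -1"

```text
t: 12.5
tcp_pos: [0.473, 0.0594, 0.158]
eef_rot: [[-0.084, 0.001, 0.996], [-0.996, -0.0, -0.084], [-0.0, -1.0, 0.001]]
ft_force: [1.1, 0.4, 3.9]
width: 0.0239
```

>>> carry_out --pt "0 0.002 0 0 0 0 -1" --pt "0 0.002 0 0 0 0 -1" --pt "0 0.002 0 0 0 0 -1" --pt "0 0 0 0 0 0 -1" --pt "0 0 0 0 0 0 -1"

```text
t: 13.0
tcp_pos: [0.4731, 0.0594, 0.1523]
eef_rot: [[-0.084, 0.001, 0.996], [-0.996, -0.0, -0.084], [-0.0, -1.0, 0.001]]
ft_force: [0.8, -0.1, 7.6]
width: 0.0239
```

Run:
```python
from h import *
p,R,s=st(); c=shot('wrist','w9'); crop('w9',230,150,340,220,7,'w9c')
c2=shot('side','s9'); crop('s9',225,150,270,200,12,'s9c')
```

```text
t 13.0 p [0.4731 0.0594 0.1523] yaw_z -4.83 ydir [ 0.0014 -0.     -1.    ] w 0.0239 F [ 0.81 -0.15  7.57] T [-0.029 -0.222 -0.012]
```

View pics/w9c.png

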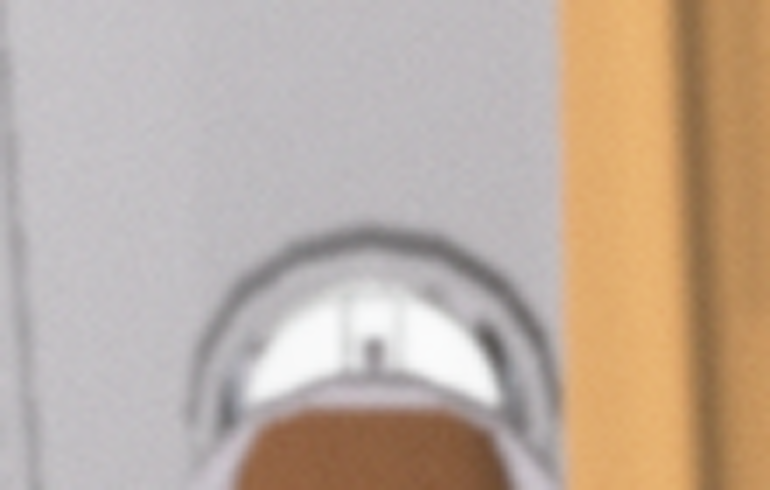

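View pics/s9c.png

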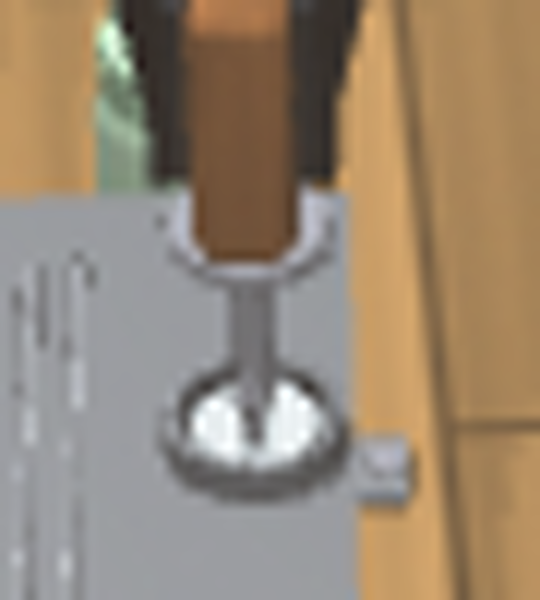

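>>> carry_out --pt "0 0.001 0 0 0 0 -1" --pt "0 0 0 0 0 0 -1" --pt "0 0 0 0 0 0 -1"

```text
t: 13.4
tcp_pos: [0.4731, 0.0594, 0.1515]
eef_rot: [[-0.084, 0.001, 0.996], [-0.996, -0.0, -0.084], [-0.0, -1.0, 0.001]]
ft_force: [0.3, -0.5, 9.0]
width: 0.024
```

>>> carry_out --pt "0 0.001 0 0 0 0 -1" --pt "0 0 0 0 0 0 -1" --pt "0 0 0 0 0 0 -1"

```text
t: 13.7
tcp_pos: [0.4731, 0.0594, 0.1506]
eef_rot: [[-0.084, 0.002, 0.996], [-0.996, -0.0, -0.084], [-0.0, -1.0, 0.002]]
ft_force: [0.6, 0.8, 8.4]
width: 0.0238
```

>>> carry_out --pt "0 0.001 0 0 0 0 -1" --pt "0 0 0 0 0 0 -1" --pt "0 0 0 0 0 0 -1"

```text
t: 14.0
tcp_pos: [0.4732, 0.0594, 0.1502]
eef_rot: [[-0.084, 0.002, 0.996], [-0.996, -0.0, -0.084], [0.0, -1.0, 0.002]]
ft_force: [-0.8, 0.0, 14.9]
width: 0.0241
```

>>> carry_out --pt "0 0.001 0 0 0 0 -1" --pt "0 0 0 0 0 0 -1" --pt "0 0 0 0 0 0 -1"

```text
t: 14.3
tcp_pos: [0.4733, 0.0594, 0.15]
eef_rot: [[-0.084, 0.002, 0.996], [-0.996, -0.0, -0.084], [0.0, -1.0, 0.002]]
ft_force: [-3.4, 0.7, 19.1]
width: 0.0237
```

>>> carry_out --pt "0 -0.0028 0 0 0 0 -1" --pt "0 0 0 0 0 0 -1" --pt "0 0 0 0 0 0 -1"

```text
t: 14.6
tcp_pos: [0.4731, 0.0594, 0.1514]
eef_rot: [[-0.084, 0.002, 0.996], [-0.996, -0.0, -0.084], [-0.0, -1.0, 0.002]]
ft_force: [0.4, -0.3, 9.5]
width: 0.0235
```

>>> carry_out --pt "0 0 0 0 5 0 -1" --pt "0 0 0 0 5 0 -1" --pt "0 0 0 0 5 0 -1" --pt "0 0 0 0 5 0 -1" --pt "0 0 0 0 0 0 -1"

```text
t: 15.1
tcp_pos: [0.4731, 0.0594, 0.1513]
eef_rot: [[-0.422, 0.001, 0.906], [-0.906, -0.0, -0.422], [-0.001, -1.0, 0.001]]
ft_force: [0.7, 0.0, 8.7]
width: 0.0237
```

Run:
```python
from h import *
p,R,s=st(); c=shot('wrist','w10'); crop('w10',230,150,340,220,7,'w10c')
c2=shot('side','s10'); crop('s10',225,150,270,200,12,'s10c')
```

```text
t 15.1 p [0.4731 0.0594 0.1513] yaw_z -24.98 ydir [ 0.0015 -0.     -1.    ] w 0.0237 F [0.67 0.04 8.69] T [ 0.06  -0.116  0.045]
```

View pics/w10c.png

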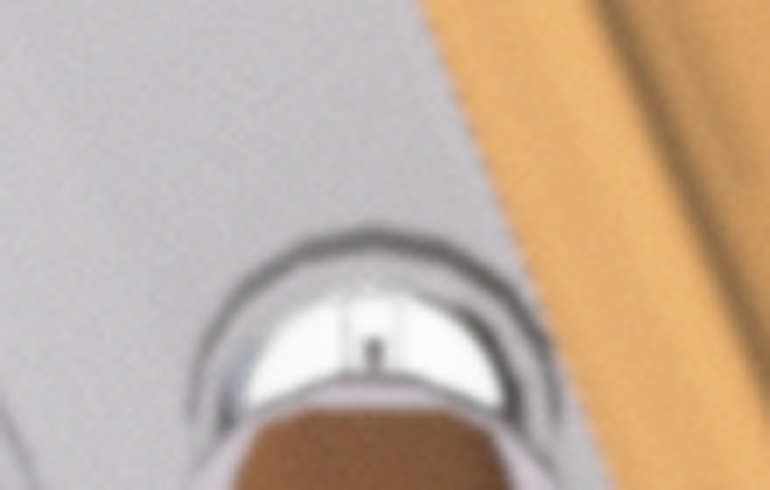

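View pics/s10c.png

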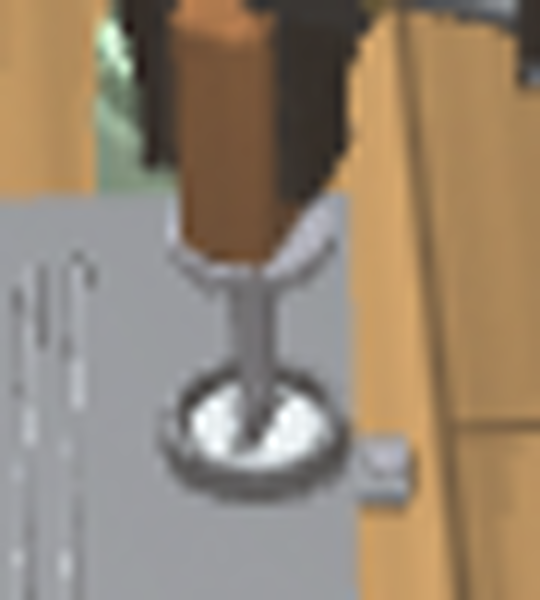

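>>> carry_out --pt "0 0 0 0 6 0 -1" --pt "0 0 0 0 6 0 -1" --pt "0 0 0 0 6 0 -1" --pt "0 0 0 0 6 0 -1" --pt "0 0 0 0 6 0 -1" --pt "0 0 0 0 6 0 -1" --pt "0 0 0 0 6 0 -1" --pt "0 0 0 0 6 0 -1" --pt "0 0 0 0 6 0 -1" --pt "0 0 0 0 6 0 -1"

```text
t: 16.2
tcp_pos: [0.4731, 0.0595, 0.1513]
eef_rot: [[-0.996, 0.002, 0.086], [-0.086, 0.0, -0.996], [-0.002, -1.0, 0.0]]
ft_force: [0.7, 0.7, 8.8]
width: 0.0238
```

>>> carry_out --pt "0 0 0 0 4 0 -1" --pt "0 0 0 0 4 0 -1" --pt "0 0 0 0 3 0 -1" --pt "0 0 0 0 3 0 -1" --pt "0 0 0 0 0 0 -1" --pt "0 0 0 0 0 0 -1"

```text
t: 16.8
tcp_pos: [0.4731, 0.0595, 0.1513]
eef_rot: [[-0.988, 0.002, -0.154], [0.154, 0.0, -0.988], [-0.002, -1.0, -0.0]]
ft_force: [-0.1, 0.9, 9.1]
width: 0.024
```

Run:
```python
from h import *
p,R,s=st(); c=shot('wrist','w11'); crop('w11',200,110,340,220,5.5,'w11c')
c2=shot('side','s11'); crop('s11',225,150,270,200,12,'s11c')
```

```text
t 16.8 p [0.4731 0.0595 0.1513] yaw_z -98.84 ydir [ 1.6e-03  1.0e-04 -1.0e+00] w 0.024 F [-0.07  0.93  9.13] T [ 0.139 -0.034 -0.01 ]
```

View pics/w11c.png

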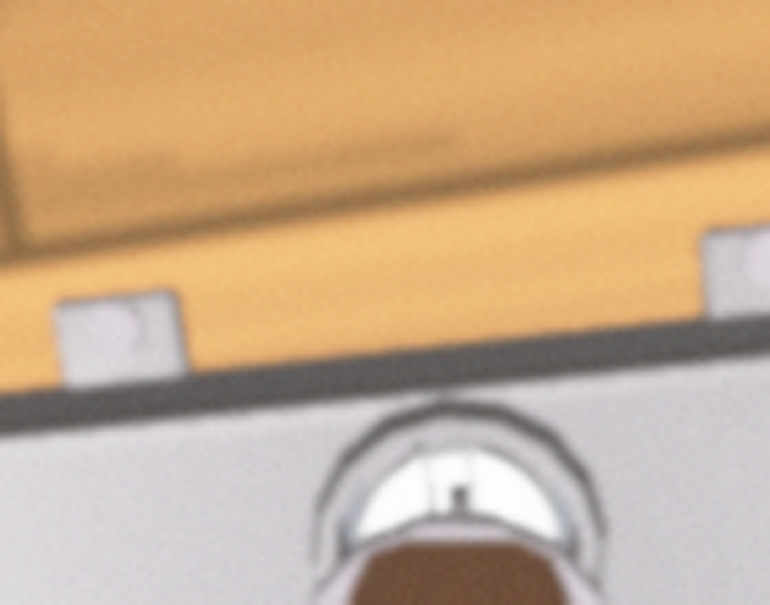

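View pics/s11c.png

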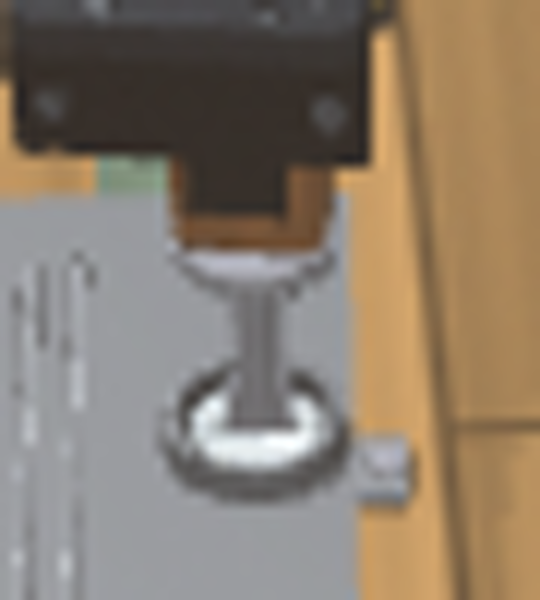

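>>> carry_out --pt "0 0 0 0 3 0 -1" --pt "0 0 0 0 2 0 -1" --pt "0 0 0 0 0 0 -1" --pt "0 0 0 0 0 0 -1"

```text
t: 17.3
tcp_pos: [0.4731, 0.0595, 0.1513]
eef_rot: [[-0.971, 0.002, -0.239], [0.239, 0.0, -0.971], [-0.001, -1.0, -0.001]]
ft_force: [-0.8, -0.3, 8.6]
width: 0.0235
```

Run:
```python
from h import *
p,R,s=st(); c=shot('wrist','w12'); crop('w12',200,110,340,220,5.5,'w12c')
```

```text
t 17.3 p [0.4731 0.0595 0.1513] yaw_z -103.83 ydir [ 1.5e-03  2.0e-04 -1.0e+00] w 0.0235 F [-0.77 -0.29  8.62] T [ 0.154 -0.072  0.012]
```

View pics/w12c.png

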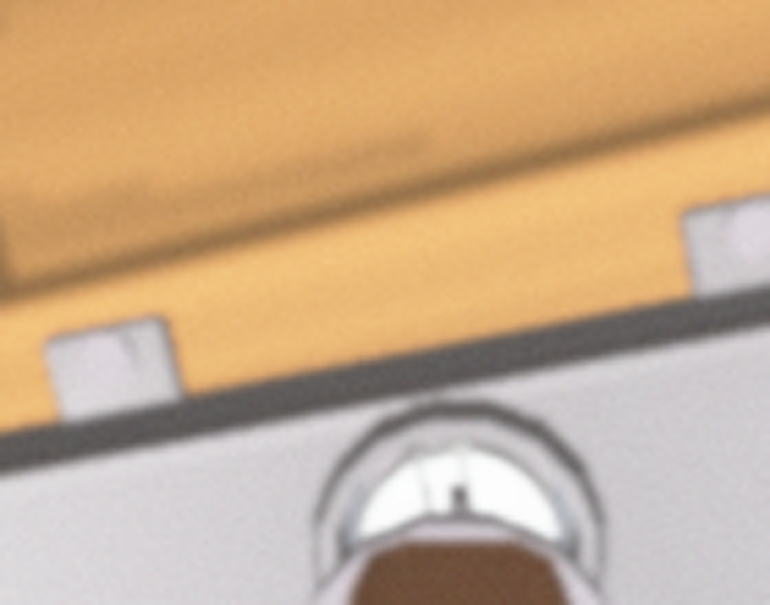

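>>> carry_out --pt "0 0 0 0 2 0 -1" --pt "0 0 0 0 2 0 -1" --pt "0 0 0 0 0 0 -1" --pt "0 0 0 0 0 0 -1"

```text
t: 17.75
tcp_pos: [0.4731, 0.0596, 0.1513]
eef_rot: [[-0.952, 0.002, -0.306], [0.306, 0.0, -0.952], [-0.001, -1.0, -0.001]]
ft_force: [0.9, 1.1, 8.8]
width: 0.0239
```

Run:
```python
from h import *
p,R,s=st(); c=shot('wrist','w13'); crop('w13',260,170,320,210,12,'w13c')
```

```text
t 17.75 p [0.4731 0.0596 0.1513] yaw_z -107.82 ydir [ 1.6e-03  2.0e-04 -1.0e+00] w 0.0239 F [0.95 1.12 8.83] T [ 0.276 -0.118  0.248]
```

View pics/w13c.png

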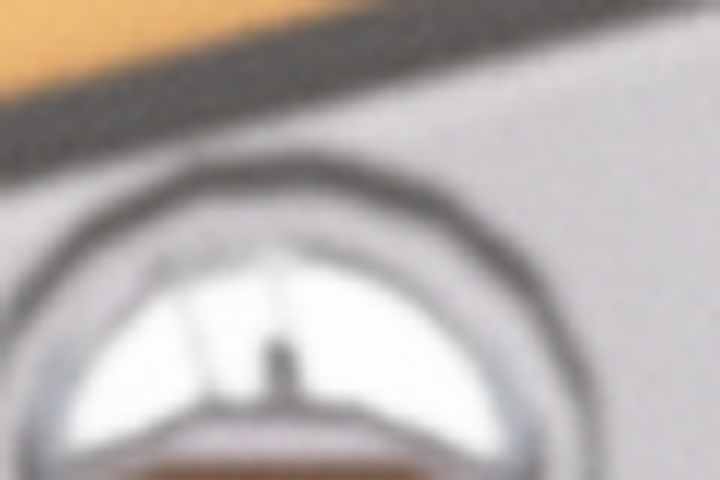

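>>> carry_out --pt "0 0 0 0 -4 0 -1" --pt "0 0 0 0 -4 0 -1" --pt "0 -0.002 0 0 0 0 -1" --pt "0 -0.002 0 0 0 0 -1" --pt "0 -0.002 0 0 0 0 -1" --pt "0 0 0 0 0 0 -1" --pt "0 0 0 0 0 0 -1"

```text
t: 18.5
tcp_pos: [0.4718, 0.0595, 0.1557]
eef_rot: [[-0.985, -0.001, -0.171], [0.171, 0.0, -0.985], [0.002, -1.0, 0.0]]
ft_force: [-0.4, 0.6, 1.6]
width: 0.0238
```

>>> carry_out --pt "0 0 0 0 -4 0 -1" --pt "0 -0.002 0 0 0 0 -1" --pt "0 -0.002 0 0 0 0 -1" --pt "0 0 0 0 0 0 -1"

```text
t: 18.9
tcp_pos: [0.4722, 0.0594, 0.1602]
eef_rot: [[-0.995, -0.001, -0.103], [0.103, -0.0, -0.995], [0.001, -1.0, 0.0]]
ft_force: [-0.3, -0.5, -1.5]
width: 0.0237
```

Run:
```python
from h import *
p,R,s=st(); c=shot('wrist','w14'); crop('w14',260,170,320,210,12,'w14c')
```

```text
t 18.9 p [0.4722 0.0594 0.1602] yaw_z -95.91 ydir [-7.e-04 -0.e+00 -1.e+00] w 0.0237 F [-0.35 -0.51 -1.47] T [0.042 0.027 0.058]
```

View pics/w14c.png

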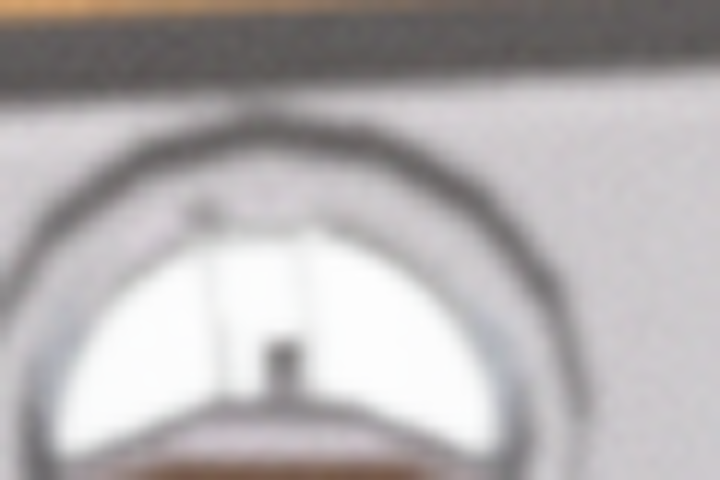

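>>> carry_out --pt "0 -0.003 0 0 0 0 -1" --pt "0 -0.005 0 0 0 0 -1" --pt "0 -0.01 0 0 0 0 -1" --pt "0 -0.02 0 0 0 0 -1" --pt "0 -0.025 0 0 0 0 -1" --pt "0 -0.025 0 0 0 0 -1" --pt "0 -0.01 0 0 0 0 -1" --pt "0 0 0 0 0 0 -1"

```text
t: 19.75
tcp_pos: [0.4736, 0.0594, 0.2606]
eef_rot: [[-0.995, 0.004, -0.102], [0.102, -0.0, -0.995], [-0.004, -1.0, -0.0]]
ft_force: [0.1, 0.0, -0.4]
width: 0.024
```

Run:
```python
from h import *
to([.6589,-.184,.255]); shot('side','s15'); crop('s15',195,130,285,230,6,'s15c')
```

```text
t 19.75 p [0.4736 0.0594 0.2606] yaw_z -95.84 ydir [ 4.2e-03 -2.0e-04 -1.0e+00] w 0.024 F [ 0.12  0.02 -0.44] T [0.014 0.022 0.016]
tool shift mm [-209.1    6.4  223.2]
```

View pics/s15c.png

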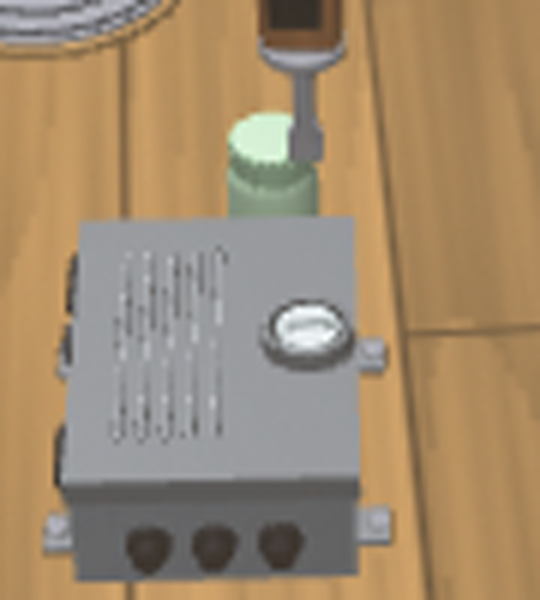

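>>> carry_out --pt "-0.0209 0 0.0223 0 0 0 -1" --pt "-0.0209 0 0.0223 0 0 0 -1" --pt "-0.0209 0 0.0223 0 0 0 -1" --pt "-0.0209 0 0.0223 0 0 0 -1" --pt "-0.0209 0 0.0223 0 0 0 -1" --pt "-0.0209 0 0.0223 0 0 0 -1" --pt "-0.0209 0 0.0223 0 0 0 -1" --pt "-0.0209 0 0.0223 0 0 0 -1" --pt "-0.0209 0 0.0223 0 0 0 -1" --pt "-0.0209 0 0.0223 0 0 0 -1"

```text
t: 20.8
tcp_pos: [0.6574, -0.1844, 0.2556]
eef_rot: [[-0.995, -0.003, -0.102], [0.102, 0.001, -0.995], [0.004, -1.0, -0.001]]
ft_force: [0.4, -1.8, -1.5]
width: 0.0236
```

>>> carry_out --pt "0 0 0 0 -5.9 0 -1" --pt "0 0.025 0 0 0 0 -1" --pt "0 0.025 0 0 0 0 -1" --pt "0 0.025 0 0 0 0 -1" --pt "0 0.02 0 0 0 0 -1" --pt "0 0 0 0 0 0 -1" --pt "0 0 0 0 0 0 -1" --pt "0 0 0 0 0 0 -1"

```text
t: 21.6
tcp_pos: [0.6583, -0.1839, 0.1644]
eef_rot: [[-1.0, 0.001, 0.001], [-0.001, -0.001, -1.0], [-0.001, -1.0, 0.001]]
ft_force: [0.2, -0.1, -1.0]
width: 0.0241
```

Run:
```python
from h import *
p,R,s=to([.6587,-.184,.145]),0,0; p,R,s=st(); c=shot('wrist','w16'); crop('w16',220,150,340,220,6.6,'w16c')
tip=p+.0857*R[:,1]; print('tip',proj(c,tip),proj(c,tip-.008*R[:,0])); print('axis at strip',proj(c,[p[0],p[1],.036]))
shot('side','s16'); crop('s16',290,190,400,290,6,'s16c')
```

```text
t 21.6 p [ 0.6583 -0.1839  0.1644] yaw_z -89.94 ydir [ 1.4e-03 -6.0e-04 -1.0e+00] w 0.0241 F [ 0.17 -0.14 -0.95] T [ 0.001  0.026 -0.051]
tool shift mm [-0.4 19.4  0.1]
t 21.6 p [ 0.6583 -0.1839  0.1644] yaw_z -89.94 ydir [ 1.4e-03 -6.0e-04 -1.0e+00] w 0.0241 F [ 0.17 -0.14 -0.95] T [ 0.001  0.026 -0.051]
tip (np.float64(283.9642915393285), np.float64(205.8408331870713)) (np.float64(283.9748256999933), np.float64(196.58253190131023))
axis at strip (np.float64(283.7337417602419), np.float64(195.02724161417137))
```

View pics/w16c.png

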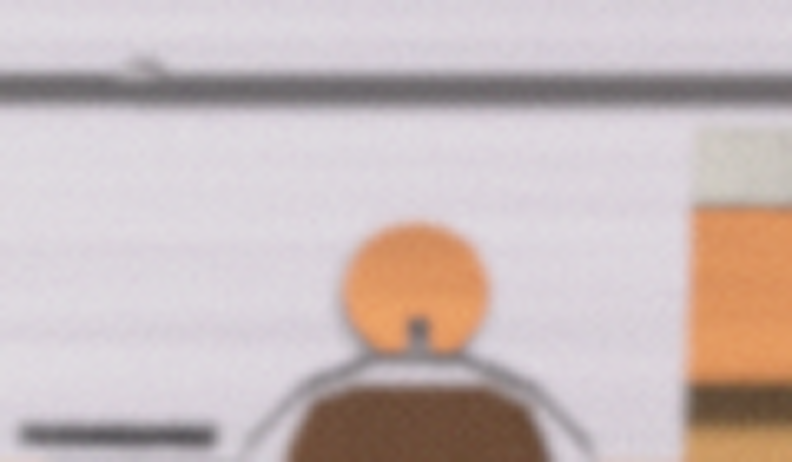

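View pics/s16c.png

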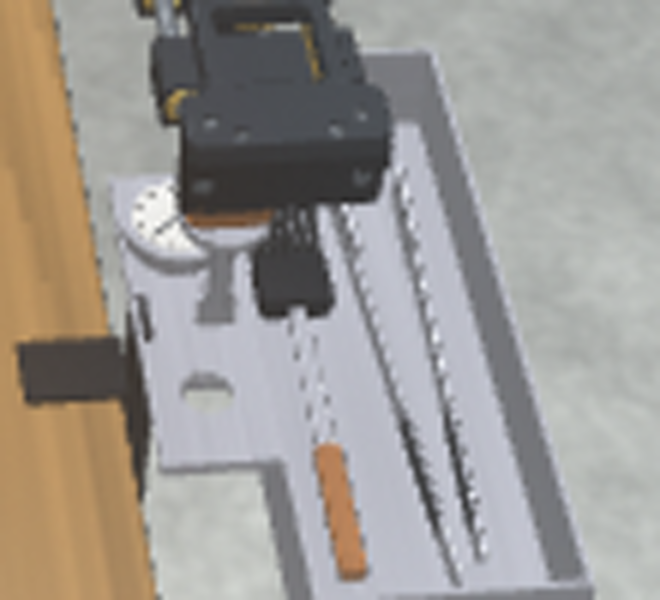

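Run:
```python
from h import *
c=load('w16'); Rt=np.array([[.001,.97,.243],[.001,-.243,.97],[1,-.001,-.002]]); t=np.array([-.06691,-.16362,-.00113])
def f(q): d=Rt.T@(np.array(q)-t); return c['fx']*d[0]/d[2]+c['cx'],c['fy']*d[1]/d[2]+c['cy'], d[2]
print(f([0,.0857,0]),f([-.008,.0857,0]),f([0,.1284,0]))
```

```text
(np.float64(284.55569874471803), np.float64(208.40728173395252), np.float64(0.25809727)) (np.float64(284.5591515506239), np.float64(199.18471674519478), np.float64(0.25615327)) (np.float64(284.3623922080076), np.float64(197.10943521831317), np.float64(0.29951627))
```

>>> carry_out --pt "-0.002 0.01 0 0 0 0 -1" --pt "0 0.015 0 0 0 0 -1" --pt "0 0.01 0 0 0 0 -1" --pt "0 0 0 0 0 0 -1" --pt "0 0 0 0 0 0 -1" --pt "0 0 0 0 0 0 -1"

```text
t: 22.3
tcp_pos: [0.66, -0.1838, 0.1287]
eef_rot: [[-1.0, 0.001, 0.001], [-0.001, -0.0, -1.0], [-0.001, -1.0, 0.0]]
ft_force: [0.9, -0.2, -1.7]
width: 0.0239
```

Run:
```python
from h import *
p,R,s=st(); c=shot('wrist','w17'); crop('w17',220,150,340,220,6.6,'w17c')
shot('side','s17'); crop('s17',290,190,400,290,6,'s17c')
Rt=np.array([[.001,.97,.243],[.001,-.243,.97],[1,-.001,-.002]]); t=np.array([-.06691,-.16362,-.00113])
def f(q): d=Rt.T@(np.array(q)-t); return c['fx']*d[0]/d[2]+c['cx'],c['fy']*d[1]/d[2]+c['cy'], d[2]
print(f([0,p[2]-.036,0]))
```

```text
t 22.3 p [ 0.66   -0.1838  0.1287] yaw_z -89.94 ydir [ 6.e-04 -2.e-04 -1.e+00] w 0.0239 F [ 0.9  -0.22 -1.73] T [ 0.038 -0.017  0.005]
(np.float64(284.5197408826953), np.float64(206.30571593552486), np.float64(0.2649116696765212))
```

View pics/w17c.png

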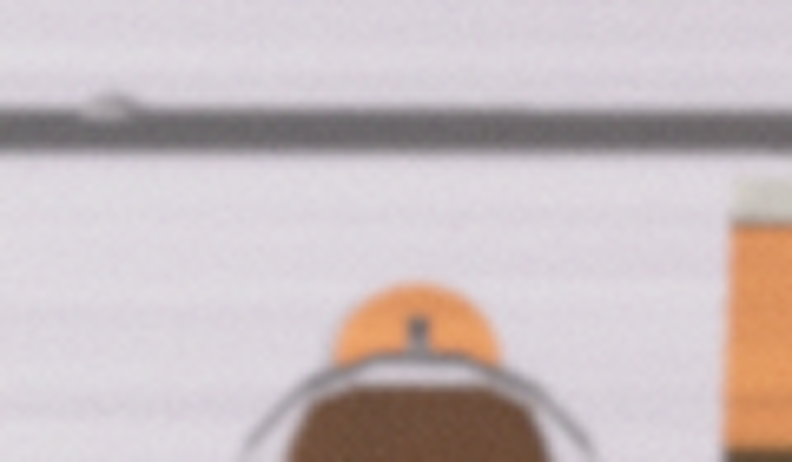

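View pics/s17c.png

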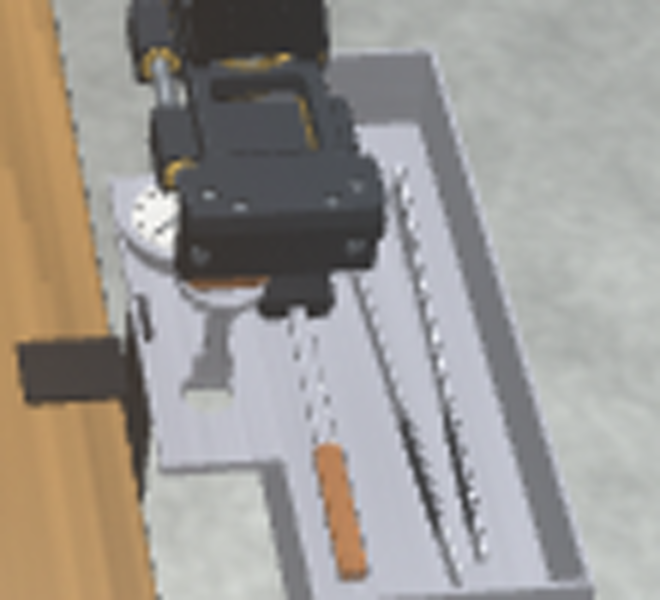

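>>> carry_out --pt "0 0.005 0 0 0 0 -1" --pt "0 0.005 0 0 0 0 -1" --pt "0 0.005 0 0 0 0 -1" --pt "0 0 0 0 0 0 -1"

```text
t: 22.8
tcp_pos: [0.6588, -0.1833, 0.1118]
eef_rot: [[-1.0, -0.002, 0.001], [-0.001, 0.001, -1.0], [0.002, -1.0, -0.001]]
ft_force: [0.1, 0.5, -1.0]
width: 0.024
```

>>> carry_out --pt "0 0.01 0 0 0 0 -1" --pt "0 0.01 0 0 0 0 -1" --pt "0 0.01 0 0 0 0 -1" --pt "0 0.01 0 0 0 0 -1" --pt "0 0.006 0 0 0 0 -1" --pt "0 0 0 0 0 0 -1" --pt "0 0 0 0 0 0 -1"

```text
t: 23.5
tcp_pos: [0.6597, -0.1837, 0.0673]
eef_rot: [[-1.0, -0.0, 0.001], [-0.001, 0.0, -1.0], [0.0, -1.0, -0.0]]
ft_force: [0.3, 0.0, -0.3]
width: 0.0236
```

>>> carry_out --pt "0 0.003 0 0 0 0 -1" --pt "0 0.001 0 0 0 0 -1" --pt "0 0 0 0 0 0 -1" --pt "0 0 0 0 0 0 -1"

```text
t: 23.9
tcp_pos: [0.6598, -0.1837, 0.0635]
eef_rot: [[-1.0, 0.0, 0.001], [-0.001, -0.0, -1.0], [-0.0, -1.0, 0.0]]
ft_force: [-0.5, -0.7, -1.4]
width: 0.0237
```

>>> carry_out --pt "0 0.001 0 0 0 0 -1" --pt "0 0 0 0 0 0 -1" --pt "0 0 0 0 0 0 -1"

```text
t: 24.2
tcp_pos: [0.6597, -0.1837, 0.0623]
eef_rot: [[-1.0, -0.0, 0.001], [-0.001, 0.0, -1.0], [0.0, -1.0, -0.0]]
ft_force: [-0.6, -0.0, -1.6]
width: 0.0242
```

>>> carry_out --pt "0 0.001 0 0 0 0 -1" --pt "0 0 0 0 0 0 -1" --pt "0 0 0 0 0 0 -1"

```text
t: 24.5
tcp_pos: [0.6599, -0.1838, 0.0617]
eef_rot: [[-1.0, 0.001, 0.001], [-0.001, -0.0, -1.0], [-0.001, -1.0, 0.0]]
ft_force: [-0.7, 0.1, 1.6]
width: 0.0241
```

>>> carry_out --pt "0 0.0005 0 0 0 0 -1" --pt "0 0 0 0 0 0 -1" --pt "0 0 0 0 0 0 -1"

```text
t: 24.8
tcp_pos: [0.6599, -0.1838, 0.0617]
eef_rot: [[-1.0, 0.001, 0.001], [-0.001, -0.0, -1.0], [-0.001, -1.0, 0.0]]
ft_force: [-2.4, 0.4, 5.5]
width: 0.0236
```

>>> carry_out --pt "0 -0.0008 0 0 0 0 -1" --pt "0 0 0 0 0 0 -0.3" --pt "0 0 0 0 0 0 -0.1" --pt "0 0 0 0 0 0 0.2" --pt "0 0 0 0 0 0 0.4" --pt "0 0 0 0 0 0 0.4" --pt "0 0 0 0 0 0 0.4"

```text
t: 25.5
tcp_pos: [0.6597, -0.1837, 0.0616]
eef_rot: [[-1.0, -0.0, 0.001], [-0.001, 0.0, -1.0], [0.0, -1.0, -0.0]]
ft_force: [0.2, 1.2, 0.4]
width: 0.0584
```

>>> carry_out --pt "0 -0.01 0 0 0 0 0.4" --pt "0 -0.02 0 0 0 0 0.4" --pt "0 -0.025 0 0 0 0 0.4" --pt "0 -0.025 0 0 0 0 0.4" --pt "0 -0.025 0 0 0 0 0.4" --pt "0 -0.025 0 0 0 0 0.4" --pt "0 -0.025 0 0 0 0 0.4" --pt "0 -0.025 0 0 0 0 0.4" --pt "0 0 0 0 0 0 0.4" --pt "0 0 0 0 0 0 0.4"

```text
t: 26.5
tcp_pos: [0.66, -0.1838, 0.2428]
eef_rot: [[-1.0, 0.002, 0.001], [-0.001, -0.001, -1.0], [-0.002, -1.0, 0.001]]
ft_force: [-0.2, 0.3, -1.4]
width: 0.0605
```

Run:
```python
from h import *
st(); shot('side','s18'); shot('top','t18'); crop('s18',180,100,400,310,3.4,'s18c')
crop('t18',200,90,410,310,3.6,'t18c'); crop('s18',225,150,270,200,12,'s18l')
c=load('t18'); P=cloud(c)
b=load('top0');Pb=cloud(b)
for (u,v) in [(229,260),(285,262),(240,225),(280,225)]: print(P[v-2:v+3,u-2:u+3,2].mean(),Pb[v-2:v+3,u-2:u+3,2].mean())
```

```text
t 26.5 p [ 0.66   -0.1838  0.2428] yaw_z -89.94 ydir [ 1.9e-03 -8.0e-04 -1.0e+00] w 0.0605 F [-0.22  0.28 -1.44] T [0.063 0.013 0.033]
0.06545905195614725 0.06593029017923036
0.06630880663868675 0.1098161396593274
0.06569378906049245 0.06896094614371515
0.06641159629254759 0.06841875644314493
```

View pics/s18c.png

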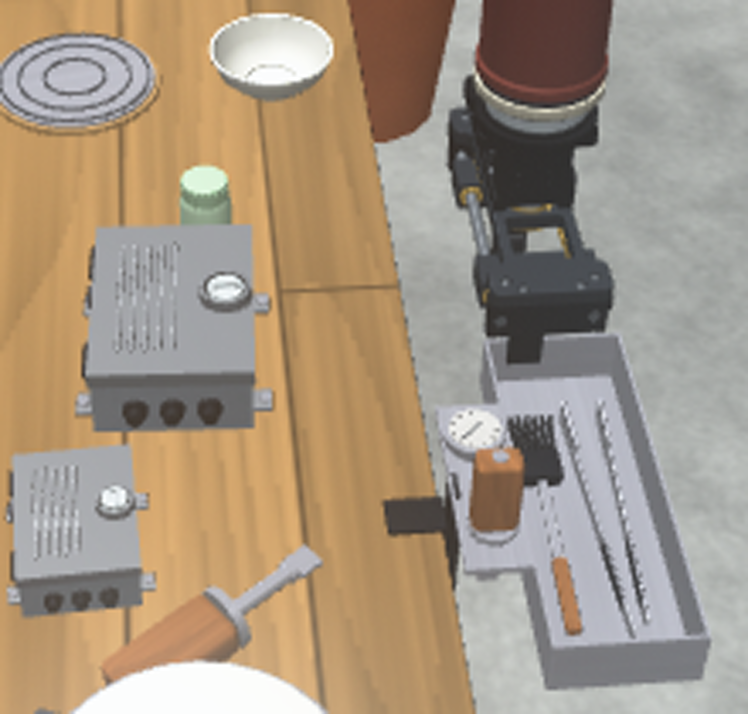

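View pics/t18c.png

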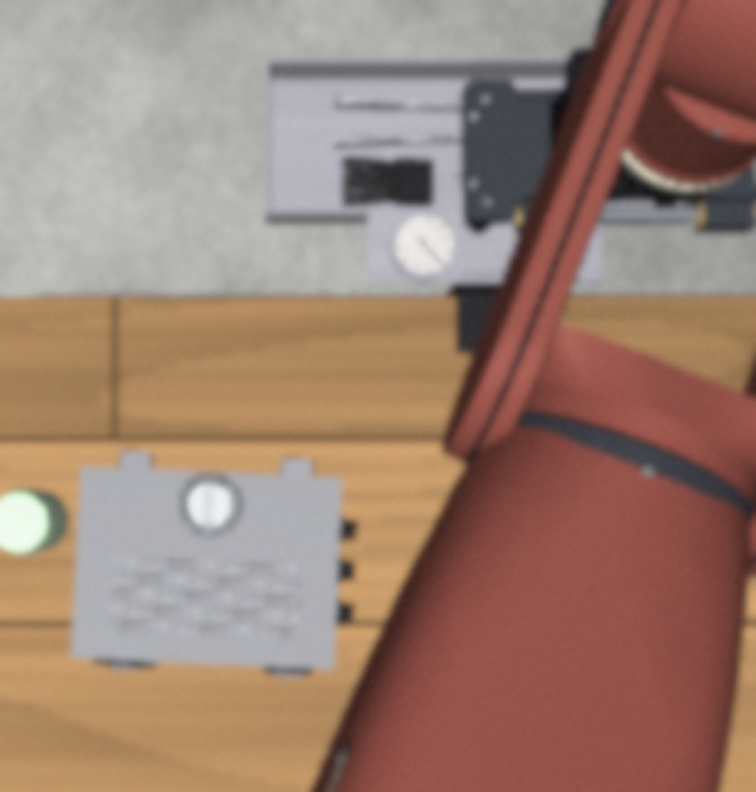

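View pics/s18l.png

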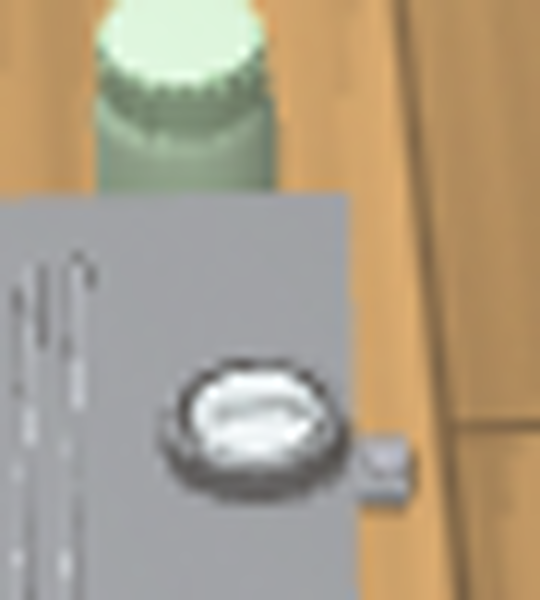

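Run:
```python
from h import *
print(arm.job_done())
```

```text
the job is handed in; nothing more can be done
None
```

The latch is seated and holds the cover down, and the smaller screwdriver hangs upright in its own hole again, released. I handed the job in at about 27 s. One bystander ended up moved: the larger look-alike screwdriver is now lying on the cart.

**What I did:** I gripped the screwdriver in the tray by its wide sides and set its blade in the slot of the larger box's latch. I pressed about 8.5 mm and turned clockwise until the torque rose to about 0.25 N m at the stop. I then eased back, lifted out and returned the screwdriver to its hole.

**Last checks:**
- **Latch:** In the side and top views the slot lies along the box's x and the head is flush with the collar. The upward force was already falling at about 4.5 mm of press and was gone before the blade left the slot.
- **Cover:** The far edge now reads about 66 mm. It read about 69 mm, ajar, before.
- **Screwdriver:** It rests on the strip at the same height as before and was let go cleanly. Thermometer, brush, tongs and jar look unmoved.
- **Press depth:** The force reading alone suggested 2 to 3 mm less press than the geometry did. I settled it by going down until the latch bottomed (19 N), then backing up 1.4 mm.

**The large look-alike screwdriver:** It stood on its blade in the first pictures and was lying on the cart by 2.7 s. My fingers passed at about 260 mm, above its 180 mm top, and I felt no contact. I think it toppled by itself, but I did not see it fall, and I left it where it lay.

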